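# Free and arrest a balance beam, then hold the hood shutter open at its mark

## Task

On the low beam balance, tip the arrest lever fully back to let the beam go, wait a second or so with the beam dropped, then bring the lever fully forward again so that the beam is arrested. Only then take the handle of the spring-closed shutter on the draught hood, pull it out until the shutter's pointer fin is level with the mark fin on the rail, and hold it there for me: finish while still holding it, do not let go. Keep the shutter shut while the beam is free, and leave the other things on the bench where they are.

Things in the scene. Friction and masses are not known exactly. Their poses are not given: they have to be found in the camera images.
- balance: fixed white low beam balance, base 170 (x) x 400 (y) mm, base top 30 mm high, yaw within 0.3 rad of facing the robot. Origin: centre of underside, table height; x from front to back, y along the beam from lever end to hood end, z up. Clear draught hood over the pan: y 52 to 198, x -77 to 77 mm; rails 129 mm high, out to x -155 mm. Scale plate 120 mm high at y -146 mm, beside the lever
- beam (a joint): angle of the aluminium beam with pan (rad): 0 = level (arrested), grows as the pointer end (-y) drops; let go, it falls by itself to its stop at 0.12 within about half a second. The arrest cam lifts it back to level. Not to be touched
- arrest (a joint): angle of the arrest lever (rad), hinged on the balance's y axis: 0 = leaning 0.45 rad to the front (balance -x), beam arrested; 0.9 = leaning 0.45 rad to the back, beam free (fully dropped from about 0.4 on). Stays where it is left; takes about 1 N at the knob; hard stops at 0 and 0.9. Starts between 0 and 0.06
- arrest_knob (a point): centre of the black ball knob, 22 mm across, on top of the arrest lever, a 7 mm rod; 85 mm from the hinge axis, 153 to 162 mm above the table; 26 mm of free space beside it before the scale plate
- arrest_hinge (a point): point of the arrest lever's hinge axis in the lever's plane, 77 mm above the table
- shutter: white sliding shutter, the flat roof of the draught hood, 140 (x) x 112 (y) x 4 mm, underside 122 mm above the table. Origin: centre of its underside; axes as the balance's. Slides along balance -x (out to the front) for 85 mm; a spring pulls it shut, 2.7 N when shut and 90 N/m more on the way out (about 8 N at the mark), so it snaps back when let go
- shutter_handle (a point): centre of the upright steel handle bar on the shutter, 12 (x) x 50 (y) x 42 mm high; it rises from 126 to 168 mm above the table (centre 147 mm). Free space all round above the roof
- shutter_pointer (a point): outer end of the pointer fin on the shutter: upright black fin 4 mm thick (x), 14 mm long (y), 16 mm high, standing on the roof plate, at the shutter's +y edge; moves with the shutter
- mark_tip (a point): inner end of the mark fin: a like black fin, 4 mm thick (x), 14 mm long (y), 24 mm high, clamped on the +y rail, right beside the path of the pointer fin; 40 to 65 mm in front (balance -x) of the shut pointer. The fins pass each other without touching; level means the same balance x
- slide_tray: loose white plastic slide tray with dividers, 85 x 150 x 20 mm, in front of the balance; bystander. Origin: centre of its underside
- dish: loose shallow glass dish, 90 mm across, 16 mm high, in front of the hood; bystander. Origin: centre of its underside
- weight: loose brass calibration weight, 22 mm across, 31 mm high, standing on the balance's base plate; bystander. Origin: centre of its underside
- stain: loose amber bottle, 40 mm across, 70 mm high, behind the hood; bystander. Origin: centre of its underside
- slide_box: loose grey closed box, 80 x 100 x 32 mm, behind the balance; bystander. Origin: centre of its underside
- forceps: loose steel forceps, 120 mm long, 6 mm high, lying behind the balance; bystander. Origin: centre of its underside
- vial: loose glass vial, 24 mm across, 45 mm high, beyond the lever end of the balance; bystander. Origin: centre of its underside

How it is judged:
By the outcome, as a careful person would: the job done as asked, in the order asked, and still so for the second after the job is handed in, while the arm keeps its last pose, push and grip.
It also fails if it takes over 48 s, if anything falls off the work surface, if the arm or the gripper's body presses on something with over 40 N, if the wrist force passes 120 N, or if a joint passes its speed limit or range.

## Robot

A 6-joint arm with a two-finger parallel gripper is mounted at the origin on the work surface. World frame = base frame: x ahead of the robot, y to its left, z up, the work surface at z = 0. Lengths are in mm, angles in rad, forces in N, time in s.
With the tool pointing down it reaches from about 300 to 950 mm from the base axis. Payload 3.1 kg.
Tool frame: the origin (TCP) lies at the very end of the fingers, on their centre line; the grasp point (between the pads) lies 19 mm behind it; z points along the fingers, y is the line along which they close (so a half turn about z gives the same grasp; the last joint's range is limited). The gripper opens to 85 mm and grips with 20 to 120 N. Pads are 22 mm wide; open, the fingers measure 114 mm over their backs; the gripper's body (76 mm by 85 mm) begins 54 mm behind the grasp point. The pads swing forward as they close: fully open they stand 13 mm farther back than shut.
Start: joints at [1.115, 0.308, 1.634, -0, 1.2, -0.07], TCP at [235.213, 579.057, 231.272] pointing down, gripper open.
Joint ranges: [-3.06, 3.06], [-0.79, 1.96], [0.05, 2.63], [-1.19, 4.34], [0.05, 2.64], [-2.94, 2.94]. Speed limits (rad/s): [2.79, 2.79, 3.14, 3.14, 3.14, 3.14].

## Interface

Orientations are given as a rotation vector (axis times angle).
In Python, from workcell import manip gives the robot as it stands.
- The arm moves only by the tool arm_command, never from a script. Its argument "series" is a list of rows, each a list of 4 numbers: the shift along the tool's x, y, z each as a share of 400 mm, from -1 to 1, then the turn about the tool's z as a share of 45 degrees, from -1 to 1. In form: [[x, y, z, yaw], ...]. A call has 1 to 10 rows; each row is the pose to reach, as a shift and turn from the pose commanded when the call began, along the tool's axes at that moment; what a row does not reach only later rows make up. A row lasts 1/10 s, in which the tool goes at most 50 mm and 8.59 degrees, less where a joint would pass 70% of its speed; a pose out of reach is approached as far as the arm can. A call with a number of a shift or a turn outside -1 to 1 is refused whole. A call with a gripper value outside its range is refused whole. "gripper" is the opening, from 0 (shut) to 1 (fully open), set as the call begins (left out, the last holds). The fingers move at their own pace and stop on an object; "grip_force" is the grip in N (left out, the last holds). Time passes only in rows, so rows that repeat a pose let the fingers close. It gives the time, the measured TCP pose, the force, the opening and the grip force at its end, in the units of the state.
- manip.state(): the state, without advancing time (a new reading comes with each control period).
- manip.grab_frame(name): name is "scene" or "top" or "wrist"; returns (picture, depth): 480x640x3 uint8, red, green, blue; 480x640 float32, mm along the optical axis (not along the pixel's ray), 0 where there is no reading.
- manip.get_calibration(name): a dict with "intrinsics" (3x3 intrinsics, pixels), "dist_coeffs" ([k1, k2, p1, p2, k3] as OpenCV has them; the pictures are not rectified), "T" (4x4, takes a point from camera to world coordinates); the wrist camera has in their place "tool_from_camera" (4x4, takes a point from camera to tool coordinates, whose origin is the TCP and whose axes are the flange's). Camera axes: x right, y down, z forward; pixel columns grow to the right and rows downward; lengths in mm; the calibration is good to about 2 mm. A picture is of the moment at which its call begins: read the wrist's pose just before it. get_calibration takes no time and is no camera call.
- manip.hand_in(): hands the job in; it is judged then, once.
The state is a dict: "time": time; "joint_pos": joint angles; "qd": joint speeds; "joint_torque": joint torques, N m; "position": TCP position; "tool_rot": TCP orientation; "wrist_force": force on the tool from outside, world axes, zero at the start; "ft_torque": the same for the moment, N m; "finger_gap": opening from 0.0 (shut) to 1.0 (fully open); "gripper_force": force on a finger pad.
Only numpy, scipy, OpenCV 4.12 (cv2) and the standard library are available. Lean on these libraries where they do the work, as an engineer would, in place of code of your own. Each camera call takes 0.05 s, during which the arm holds its last target. There are 200 camera calls.

## Working session

There is one attempt and no reset: what is moved stays moved. The work goes in short steps, Python scripts to look and compute and a tool call to move; the robot and the scene stay as the last step left them, time stands still between calls to the robot, and variables do not carry over. Pictures are saved under pics/ and viewed, at most 10 in all, crops included, and the job is handed in when it is done.

Besides the shell and the picture viewer there is one more tool, called after "Emit:" as name(argument=value, ...), one argument or row to a line, values as JSON. arm_command: Moves the arm, as the interface text tells. Its arguments: {"type":"object","properties":{"series":{"type":"array","items":{"type":"array","items":{"type":"number"}}},"gripper":{"type":"number"},"grip_force":{"type":"number"}},"required":["series"]}

```bash
mkdir -p pics
cat > h.py <<'E'
import numpy as np,cv2,pickle
from workcell import manip
def rot(v): return cv2.Rodrigues(np.array(v,float))[0]
def snap(n):
    s=manip.state(); p,d=manip.grab_frame(n); c=manip.get_calibration(n)
    if n=="wrist":
        T=np.eye(4);T[:3,:3]=rot(s["tool_rot"]);T[:3,3]=s["position"];T=T@np.array(c["tool_from_camera"])
    else: T=np.array(c["T"])
    return dict(p=p,d=d,K=np.array(c["intrinsics"],float),D=np.array(c["dist_coeffs"],float),T=T)
def ray(f,u,v):
    q=cv2.undistortPoints(np.array([[[u,v]]],float),f["K"],f["D"])[0,0]
    r=f["T"][:3,:3]@np.array([q[0],q[1],1]); return f["T"][:3,3],r
def onz(f,u,v,z):
    o,r=ray(f,u,v); return o+r*(z-o[2])/r[2]
def dep(f,u,v):
    o,r=ray(f,u,v); return o+r*f["d"][int(round(v)),int(round(u))]
def proj(f,P):
    Ti=np.linalg.inv(f["T"]); return cv2.projectPoints(np.array(P,float).reshape(-1,3),cv2.Rodrigues(Ti[:3,:3])[0],Ti[:3,3],f["K"],f["D"])[0][:,0]
def two(f,a,g,b):
    o1,r1=ray(f,*a);o2,r2=ray(g,*b);r1=r1/np.linalg.norm(r1);r2=r2/np.linalg.norm(r2)
    A=np.stack([r1,-r2],1);t=np.linalg.lstsq(A,o2-o1,rcond=None)[0]
    p,q=o1+r1*t[0],o2+r2*t[1]; return (p+q)/2,np.linalg.norm(p-q)
E
python3 - <<'E'
from h import *
F={n:snap(n) for n in("scene","top","wrist")}
pickle.dump(F,open("f0.pkl","wb"))
for n in F: cv2.imwrite(f"pics/{n}0.png",F[n]["p"][...,::-1]); print(n,F[n]["T"].round(3).tolist(),F[n]["K"][0,0])
print(manip.state())
E
```

```text
scene [[-0.493, 0.533, -0.688, 1294.497], [0.87, 0.316, -0.379, 445.631], [0.015, -0.785, -0.619, 763.737], [0.0, 0.0, 0.0, 1.0]] 536.5282095486282
top [[0.028, -0.989, 0.145, 520.964], [-1.0, -0.028, 0.001, 43.321], [0.003, -0.145, -0.989, 743.48], [0.0, 0.0, 0.0, 1.0]] 435.7445988292932
wrist [[0.377, 0.881, 0.287, 161.833], [0.926, -0.358, -0.12, 607.478], [-0.003, 0.311, -0.951, 372.207], [0.0, 0.0, 0.0, 1.0]] 414.25206194211694
{'time': 0.15, 'joint_pos': array([ 1.11529155e+00,  3.08820225e-01,  1.63489596e+00,  3.42335867e-05,
        1.19969201e+00, -6.97031645e-02]), 'qd': array([-0.00056059, -0.00268334, -0.00522211, -0.00115031, -0.00133405,
        0.00185171]), 'joint_torque': array([-6.24891836e-04, -4.15805876e+01, -2.77144825e+01, -4.12115082e-05,
        6.18629245e-03, -1.25501881e-06]), 'position': array([234.92214285, 578.47311098, 230.30054494]), 'tool_rot': array([-6.02187049e-01, -3.08282550e+00,  2.74063353e-03]), 'wrist_force': array([ 1.19750671, -0.39322649, -0.62634666]), 'ft_torque': array([-0.01943672,  0.00759046,  0.01957204]), 'gripper_force': 0.0, 'finger_gap': 1.003471167766591}
```

View pics/scene0.png

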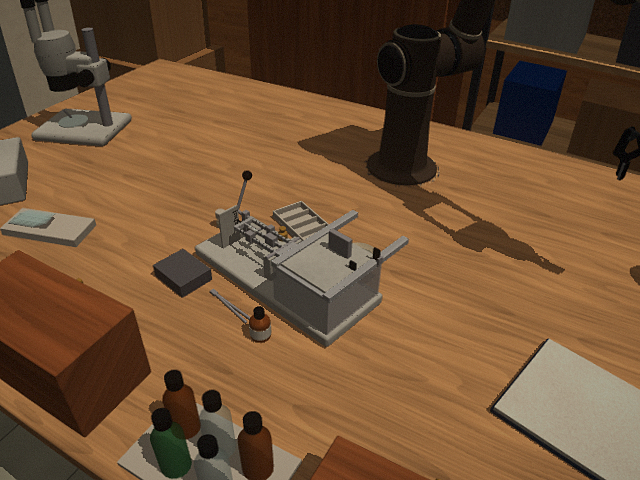

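View pics/top0.png

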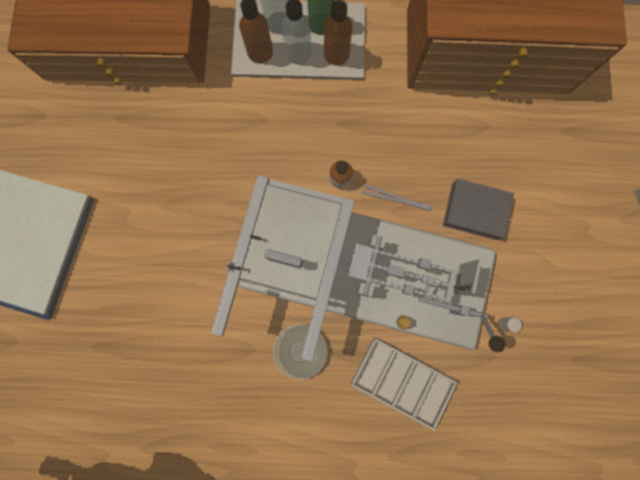

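The scene view shows the knob at (247,175), handle (341,244), pointer fin (352,265) and mark fin (377,253). In the top view they are at (497,344), (284,258), (259,238) and (238,267).

Run:
```python
from h import *
F=pickle.load(open("f0.pkl","rb")); s,t=F["scene"],F["top"]
def dark(f,c,r,th):
    x,y=c;g=f["p"].max(2)[y-r:y+r,x-r:x+r]; m=(g<th).astype(np.uint8)
    n,l,st,ce=cv2.connectedComponentsWithStats(m)
    k=1+np.argmin(np.hypot(*(ce[1:]-r).T)-st[1:,4]*.05); return ce[k]+[x-r,y-r],st[k]
for n,a,b in(("knob",(247,175),(497,344)),("point",(352,265),(259,238)),("mark",(377,253),(238,267))):
    A,B=dark(s,a,12,60),dark(t,b,14,60)
    print(n,A,B,two(s,A[0],t,B[0]))
print("handle",two(s,(341,244),t,(284,258)))
# handle top face in top view & depth
for p in((284,258),(290,215),(270,220),(310,240)): print(p,dep(t,*p).round(1))
# rails: ends at top view
for p in((262,180),(217,332),(348,202),(308,357)): print("rail",onz(t,*p,129).round(1))
for p in((495,250),(475,346)): print("base",onz(t,*p,30).round(1))
c1=cv2.resize(s["p"][150:320,180:420],None,fx=3.3,fy=3.3,interpolation=cv2.INTER_CUBIC)
c2=cv2.resize(t["p"][165:365,205:525],None,fx=2.5,fy=2.5,interpolation=cv2.INTER_CUBIC)
cv2.imwrite("pics/c1.png",c1[...,::-1]);cv2.imwrite("pics/c2.png",c2[...,::-1])
```

```text
knob (array([246.5443038 , 175.37974684]), array([ 7,  8, 10, 11, 79], dtype=int32)) (array([498. , 341.5]), array([15, 11,  1,  2,  2], dtype=int32)) (array([ 473.9517285 , -192.35063935,  151.60634552]), np.float64(1.6505352312613952))
point (array([352.10909091, 265.34545455]), array([ 8,  8,  8, 10, 55], dtype=int32)) (array([255., 237.]), array([10, 13,  1,  1,  1], dtype=int32)) (array([609.18528965, 140.2443332 , 132.23198572]), np.float64(1.6318481085501702))Traceback (most recent call last):
  File "<stdin>", line 8, in <module>
  File "<stdin>", line 6, in dark
    return _wrapfunc(a, 'argmin', axis=axis, out=out, **kwds)
    return bound(*args, **kwds)
ValueError: attempt to get argmin of an empty sequence
```

Run:
```python
from h import *
F=pickle.load(open("f0.pkl","rb")); s,t=F["scene"],F["top"]
def dark(f,c,r,th):
    x,y=c;g=f["p"].max(2)[y-r:y+r,x-r:x+r]; m=(g<th).astype(np.uint8)
    n,l,st,ce=cv2.connectedComponentsWithStats(m)
    if n<2: return np.array(c,float),g.min()
    k=1+np.argmax(st[1:,4]); return ce[k]+[x-r,y-r],st[k]
for n,a,b in(("knob",(247,175),(497,344)),("point",(352,265),(259,238)),("mark",(377,253),(238,267))):
    A,B=dark(s,a,12,60),dark(t,b,12,85)
    print(n,A,B,two(s,A[0],t,B[0]))
print("handle",two(s,(341,244),t,(284,258)))
for p in((284,258),(290,215),(270,220),(310,240)): print(p,dep(t,*p).round(1))
for p in((262,180),(217,332),(348,202),(308,357)): print("rail",onz(t,*p,129).round(1))
for p in((495,250),(475,346)): print("base",onz(t,*p,30).round(1))
c1=cv2.resize(s["p"][150:320,180:420],None,fx=3.3,fy=3.3,interpolation=cv2.INTER_CUBIC)
c2=cv2.resize(t["p"][165:365,205:525],None,fx=2.5,fy=2.5,interpolation=cv2.INTER_CUBIC)
cv2.imwrite("pics/c1.png",c1[...,::-1]);cv2.imwrite("pics/c2.png",c2[...,::-1])
```

```text
knob (array([246.5443038 , 175.37974684]), array([ 7,  8, 10, 11, 79], dtype=int32)) (array([496.70157068, 343.2565445 ]), array([  4,   4,  17,  15, 191], dtype=int32)) (array([ 472.01523693, -192.34313472,  150.18620312]), np.float64(0.8998664591120766))
point (array([352.10909091, 265.34545455]), array([ 8,  8,  8, 10, 55], dtype=int32)) (array([255.05, 237.15]), array([ 4,  9, 10,  5, 20], dtype=int32)) (array([609.0017643 , 140.17665056, 132.06941119]), np.float64(1.658160608952305))
mark (array([375.95180723, 254.5060241 ]), array([ 7,  7,  8, 17, 83], dtype=int32)) (array([233.39285714, 267.        ]), array([ 3, 10, 12,  5, 28], dtype=int32)) (array([565.29136388, 167.27789595, 138.23684601]), np.float64(1.5171863671699806))
handle (array([578.43832477,  98.51161595, 144.33120942]), np.float64(2.223609329479238))
(284, 258) [576.8  95.5 166.2]
(290, 215) [643.3  93.1 125.8]
(270, 220) [635.5 121.9 123.7]
(310, 240) [607.5  63.  127.1]
rail [693.3 135.6 129. ]
rail [474.9 187.5 129. ]
rail [664.1   9.9 129. ]
rail [445.   60.5 129. ]
base [ 613.1 -240.8   30. ]
base [ 456.8 -204.3   30. ]
```

View pics/c1.png

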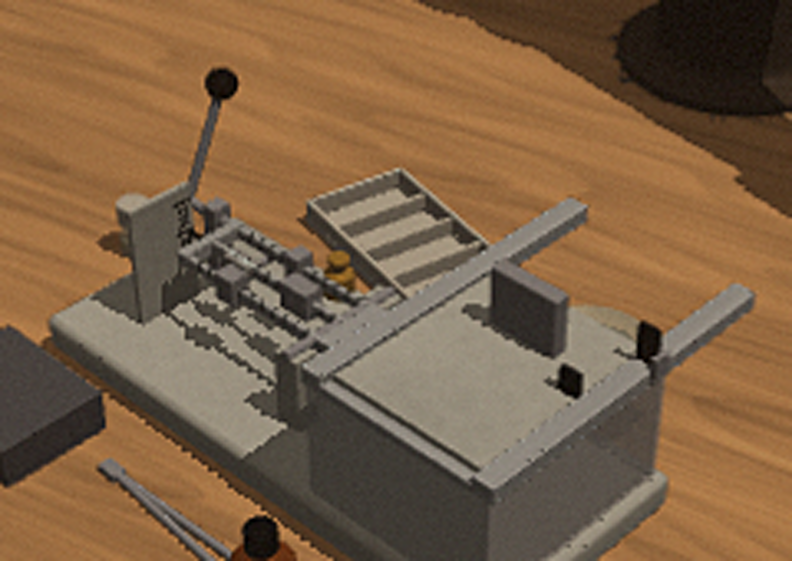

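View pics/c2.png

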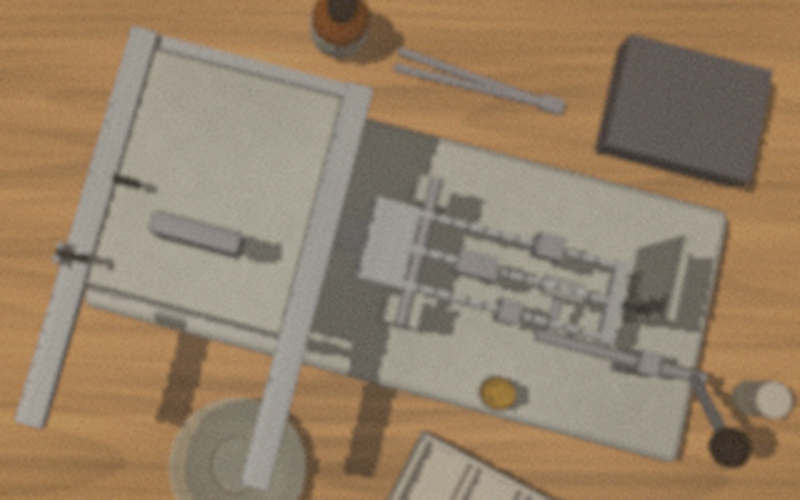

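The crops confirm the layout: lever leaning to the front, scale plate on the inner (back) side, handle bar clear on the roof, mark fin on the +y rail. The yaw is about -0.23 rad and the pull about 49 mm.

The same tool yaw, closing along balance x, suits both jobs. I'll travel first.

Emit:
arm_command(
  series=[
    [-0.64,-0.78,0,0.9],
    [-0.64,-0.78,0,0.9],
    [-0.64,-0.78,0,0.9],
    [-0.64,-0.78,0,0.9],
    [-0.64,-0.78,0,0.9],
    [-0.64,-0.78,0,0.9],
    [-0.64,-0.78,0,0.9],
    [-0.64,-0.78,0,0.9],
    [-0.64,-0.78,0,0.9],
    [-0.64,-0.78,0,0.9],
  ],
  gripper=0.5,
)

```text
time: 1.15
position: [355.3, 192.5, 231.2]
tool_rot: [-1.638, -2.681, -0.001]
wrist_force: [0.7, -0.1, -0.4]
finger_gap: 0.501
gripper_force: 0.0
```

```bash
cat >> h.py <<'E'
YAW=-0.23
bx=np.array([np.cos(YAW),np.sin(YAW),0]);by=np.array([-np.sin(YAW),np.cos(YAW),0])
def plan(P):
    s=manip.state();R=rot(s["tool_rot"]);d=R.T@(np.array(P,float)-s["position"])
    a=np.arctan2(R[1,1],R[0,1]); t=-(np.degrees(YAW-a))
    t=(t+90)%180-90
    print("t",s["time"],"pos",s["position"].round(1),"F",s["wrist_force"].round(1),"gap",round(s["finger_gap"],3),"shares",(d/400).round(3),"yaw",round(t/45,3),"ay",np.degrees(a).round(2),"q",s["joint_pos"].round(2))
E
python3 -c "
from h import *
plan([472,-192,230])"
```

```text
t 1.15 pos [355.3 192.5 231.2] F [ 0.7 -0.1 -0.4] gap 0.501 shares [-0.989 -0.179  0.003] yaw 0.896 ay 27.16 q [ 0.39 -0.14  2.12  0.    1.16 -0.09]
```

Emit:
arm_command(
  series=[
    [-0.99,-0.18,0,0.896],
    [-0.99,-0.18,0,0.896],
    [-0.99,-0.18,0,0.896],
    [-0.99,-0.18,0,0.896],
    [-0.99,-0.18,0,0.896],
    [-0.99,-0.18,0,0.896],
    [-0.99,-0.18,0,0.896],
    [-0.99,-0.18,0,0.896],
    [-0.99,-0.18,0,0.896],
    [-0.99,-0.18,0,0.896],
  ],
)

```text
time: 2.15
position: [474.0, -190.4, 230.6]
tool_rot: [-2.456, -1.956, -0.0]
wrist_force: [-0.5, -0.2, -1.0]
finger_gap: 0.501
gripper_force: 0.0
```

Run:
```python
from h import *
plan([472,-192,135])
f=snap("wrist");pickle.dump(f,open("w1.pkl","wb"))
cv2.imwrite("pics/w1.png",f["p"][...,::-1])
print(proj(f,[[472,-192,153],[545,-209,153]]))
m=(f["p"].max(2)<60).astype(np.uint8);n,l,st,ce=cv2.connectedComponentsWithStats(m)
for k in range(1,n):
    if st[k,4]>60: print(st[k],ce[k].round(1),f["d"][int(ce[k][1]),int(ce[k][0])],onz(f,*ce[k],154).round(1))
```

```text
t 2.15 pos [ 474.  -190.4  230.6] F [-0.5 -0.2 -1. ] gap 0.501 shares [-0.005 -0.004  0.239] yaw 0.005 ay -12.93 q [-0.47  0.09  1.9   0.    1.16 -0.24]
[[318.53209415 263.55121035]
 [450.86722365 263.84113745]]
[415   0  25  31 198] [420.1  17.6] 248.79709 [547.4 -81.5 154. ]
[444  63   9  27 184] [448.3  76.5] 263.60477 [ 556.8 -110.5  154. ]
[ 507  129   32  117 1773] [521.6 184.2] 355.86093 [ 587.7 -172.1  154. ]
[405 156  36  33 298] [420.3 177.1] 304.03534 [ 535.4 -156.4  154. ]
[359 176   5  19  61] [360.9 185. ] 313.09683 [ 504.  -153.6  154. ]
[ 301  246   38   38 1148] [319.6 264.3] 223.50392 [ 472.6 -192.2  154. ]
[    8   311   630   169 43512] [322.4 427.8] 457.55777 [ 448.6 -303.2  154. ]
```

View pics/w1.png

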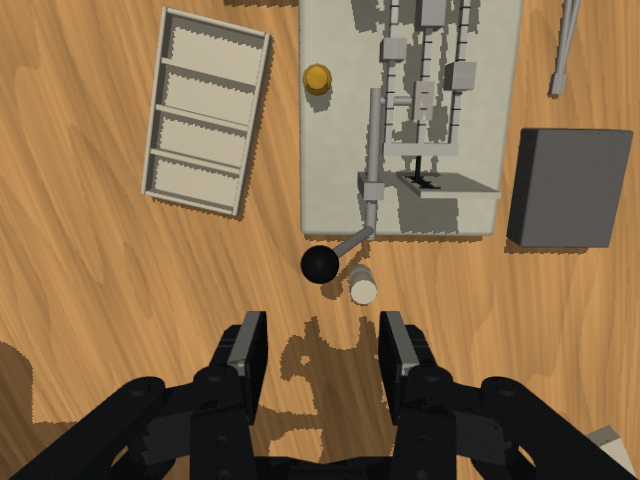

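The wrist view shows the knob at (320,264) with the base and scale plate behind it, which confirms (472.6,-192.2,~154). The fingers straddle it cleanly, so I'll descend shifted 4 mm away from the plate.

Emit:
arm_command(
  series=[
    [-0.014,-0.002,0,0.005],
    [-0.014,-0.002,0.12,0.005],
    [-0.014,-0.002,0.18,0.005],
    [-0.014,-0.002,0.239,0.005],
    [-0.014,-0.002,0.239,0.005],
    [-0.014,-0.002,0.239,0.005],
  ],
)

```text
time: 2.8
position: [471.1, -195.2, 135.9]
tool_rot: [-2.459, -1.954, 0.0]
wrist_force: [0.4, 0.1, 0.2]
finger_gap: 0.504
gripper_force: 0.0
```

```bash
python3 -c "
from h import *
plan(np.array([471.7,-196,135])+(74+10+4)*bx)"
```

```text
t 2.8 pos [ 471.1 -195.2  135.9] F [0.4 0.1 0.2] gap 0.504 shares [-0.002  0.222  0.002] yaw 0.003 ay -13.05 q [-0.48  0.21  1.98  0.    0.96 -0.25]
```

Emit:
arm_command(
  series=[
    [0,0.02,0,0],
    [0,0.04,0,0],
    [0,0.065,0,0],
    [0,0.09,0,0],
    [0,0.115,0,0],
    [0,0.14,0,0],
    [0,0.16,0,0],
    [0,0.175,0,0],
    [0,0.19,0,0],
    [0,0.195,0,0],
  ],
)

```text
time: 3.8
position: [547.6, -214.1, 135.4]
tool_rot: [-2.461, -1.952, 0.0]
wrist_force: [-1.5, 0.7, -0.9]
finger_gap: 0.499
gripper_force: 0.4
```

Emit:
arm_command(
  series=[
    [0,0.004,0,0],
    [0,0.008,0,0],
    [0,0.008,0,0],
  ],
)

```text
time: 4.1
position: [550.4, -214.8, 135.8]
tool_rot: [2.461, 1.952, 0.0]
wrist_force: [-1.2, -0.2, 0.3]
finger_gap: 0.503
gripper_force: 0.3
```

Run:
```python
from h import *
plan(manip.state()["position"])
f=snap("wrist");cv2.imwrite("pics/w2.png",f["p"][...,::-1])
s=snap("scene");g=s["p"][120:320,160:420]
m=(g[:90,:110].max(2)<60).astype(np.uint8);n,l,st,ce=cv2.connectedComponentsWithStats(m)
print([(st[k].tolist(),(ce[k]+[160,120]).round(1)) for k in range(1,n) if st[k,4]>20])
print(proj(s,[[545,-209,153.5],[540,-208,155]]))
cv2.imwrite("pics/s2.png",cv2.resize(g,None,fx=3,fy=3,interpolation=cv2.INTER_CUBIC)[...,::-1])
```

```text
t 4.1 pos [ 550.4 -214.8  135.8] F [-1.2 -0.2  0.3] gap 0.503 shares [0. 0. 0.] yaw 0.001 ay -13.15 q [-0.45  0.35  1.79  0.    1.   -0.22]
[([23, 0, 59, 86, 2860], array([212. , 155.1]))]
[[220.35048091 187.16952072]
 [222.09570093 185.63028971]]
```

View pics/s2.png

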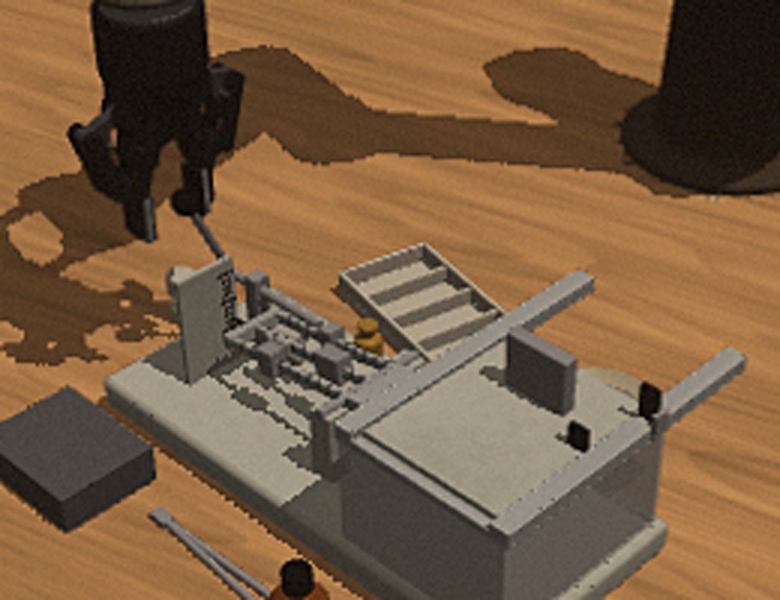

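The lever now leans back at crop (205,230), but the push is still only about 1 N, so it isn't on the stop. I'll go on in small steps.

Emit:
arm_command(
  series=[
    [0,0.004,0,0],
    [0,0.008,0,0],
    [0,0.008,0,0],
  ],
)

```text
time: 4.5
position: [552.8, -215.4, 135.5]
tool_rot: [-2.46, -1.952, 0.002]
wrist_force: [-2.9, 0.4, 1.7]
finger_gap: 0.499
gripper_force: 1.3
```

Emit:
arm_command(
  series=[
    [0,0.003,0,0],
    [0,0.006,0,0],
    [0,0.006,0,0],
  ],
)

```text
time: 4.8
position: [553.1, -215.4, 135.3]
tool_rot: [-2.456, -1.95, 0.006]
wrist_force: [-7.6, 1.5, 4.0]
finger_gap: 0.499
gripper_force: 3.8
```

On the stop (7.6 N, no further advance). I'll hold for a second, then go back.

Emit:
arm_command(
  series=[
    [0,0,0,0],
    [0,0,0,0],
    [0,0,0,0],
    [0,0,0,0],
    [0,0,0,0],
    [0,0,0,0],
    [0,0,0,0],
    [0,0,0,0],
    [0,0,0,0],
    [0,0,0,0],
  ],
)

```text
time: 5.8
position: [553.1, -215.4, 135.2]
tool_rot: [-2.456, -1.95, 0.006]
wrist_force: [-7.6, 2.0, 3.7]
finger_gap: 0.501
gripper_force: 3.8
```

Emit:
arm_command(
  series=[
    [0,-0.02,0,0],
    [0,-0.04,0,0],
    [0,-0.065,0,0],
    [0,-0.09,0,0],
    [0,-0.115,0,0],
    [0,-0.14,0,0],
    [0,-0.165,0,0],
    [0,-0.19,0,0],
    [0,-0.21,0,0],
    [0,-0.215,0,0],
  ],
)

```text
time: 6.8
position: [470.3, -195.9, 135.1]
tool_rot: [-2.46, -1.951, 0.002]
wrist_force: [1.1, -0.7, -0.5]
finger_gap: 0.5
gripper_force: 0.6
```

Emit:
arm_command(
  series=[
    [0,-0.006,0,0],
    [0,-0.012,0,0],
    [0,-0.012,0,0],
  ],
)

```text
time: 7.1
position: [467.0, -195.3, 135.5]
tool_rot: [-2.461, -1.952, 0.001]
wrist_force: [-0.8, -1.0, 0.1]
finger_gap: 0.501
gripper_force: 0.0
```

Emit:
arm_command(
  series=[
    [0,-0.005,0,0],
    [0,-0.01,0,0],
    [0,-0.01,0,0],
  ],
)

```text
time: 7.4
position: [463.3, -194.5, 135.7]
tool_rot: [-2.461, -1.952, 0.0]
wrist_force: [1.0, -0.1, -0.5]
finger_gap: 0.497
gripper_force: 0.3
```

Emit:
arm_command(
  series=[
    [0,-0.005,0,0],
    [0,-0.008,0,0],
    [0,-0.008,0,0],
  ],
)

```text
time: 7.7
position: [460.4, -193.8, 135.8]
tool_rot: [2.461, 1.952, 0.0]
wrist_force: [1.4, -0.2, 0.7]
finger_gap: 0.503
gripper_force: 0.5
```

Emit:
arm_command(
  series=[
    [0,-0.004,0,0],
    [0,-0.008,0,0],
    [0,-0.008,0,0],
  ],
)

```text
time: 8.0
position: [460.0, -193.8, 136.2]
tool_rot: [2.457, 1.948, 0.006]
wrist_force: [8.0, -0.5, -4.6]
finger_gap: 0.503
gripper_force: 3.8
```

Emit:
arm_command(
  series=[
    [0,-0.003,0,0],
    [0,-0.005,0,0],
    [0,-0.005,0,0],
  ],
)

```text
time: 8.3
position: [459.8, -193.8, 136.2]
tool_rot: [2.455, 1.945, 0.01]
wrist_force: [11.6, -1.7, -8.6]
finger_gap: 0.502
gripper_force: 6.1
```

Fully forward: the stop force rose to 12 N and the total travel matches. I'll centre, lift, and head to the handle.

Emit:
arm_command(
  series=[
    [0,0.03,0,0],
    [0,0.03,0,0],
    [0,0.03,-0.1,0],
    [0,0.03,-0.2,0],
    [0,0.03,-0.25,0],
    [0,0.03,-0.25,0],
  ],
  gripper=0.7,
)

```text
time: 8.9
position: [468.6, -196.4, 239.4]
tool_rot: [2.457, 1.949, 0.003]
wrist_force: [0.2, 1.2, 0.4]
finger_gap: 0.698
gripper_force: 0.0
```

```bash
python3 -c "
from h import *
plan([577.5,97,235])"
```

```text
t 8.9 pos [ 468.6 -196.4  239.4] F [0.2 1.2 0.4] gap 0.698 shares [0.776 0.098 0.01 ] yaw 0.001 ay -13.14 q [-0.48  0.07  1.9  -0.    1.17 -0.25]
```

Emit:
arm_command(
  series=[
    [0.776,0.098,0,0],
    [0.776,0.098,0,0],
    [0.776,0.098,0,0],
    [0.776,0.098,0,0],
    [0.776,0.098,0,0],
    [0.776,0.098,0,0],
    [0.776,0.098,0,0],
    [0.776,0.098,0,0],
    [0.776,0.098,0,0],
    [0.776,0.098,0,0],
  ],
)

```text
time: 9.9
position: [574.7, 96.2, 234.9]
tool_rot: [-2.462, -1.95, 0.003]
wrist_force: [0.0, -0.5, -0.2]
finger_gap: 0.698
gripper_force: 0.0
```

Run:
```python
from h import *
plan([577.5,97,135])
f=snap("wrist");s=snap("scene");pickle.dump((f,s),open("w3.pkl","wb"))
print(proj(f,[[577.5,97,168],[609,140,134],[565,167,141]]),proj(f,[np.array([577.5,97,168])+a*by*25+b*bx*6 for a in(-1,1) for b in(-1,1)]))
g=cv2.resize(s["p"][150:300,190:290],None,fx=3.2,fy=3.2,interpolation=cv2.INTER_CUBIC)
w=cv2.resize(f["p"],None,fx=.72,fy=.72)
w=np.hstack([cv2.copyMakeBorder(w,0,480-w.shape[0],0,0,0),g[:480,:320]]);cv2.imwrite("pics/w3.png",w[...,::-1])
```

```text
t 9.9 pos [574.7  96.2 234.9] F [ 0.  -0.5 -0.2] gap 0.698 shares [0.004 0.007 0.25 ] yaw -0.002 ay -13.25 q [ 0.09  0.23  1.73 -0.    1.19  0.32]
[[326.02814723 264.16277467]
 [361.76175637 164.17821433]
 [274.80645469 136.09300199]] [[315.23083132 306.29431088]
 [336.78939412 306.27076575]
 [314.47640751 218.95952345]
 [337.61586014 218.92402895]]
```

View pics/w3.png

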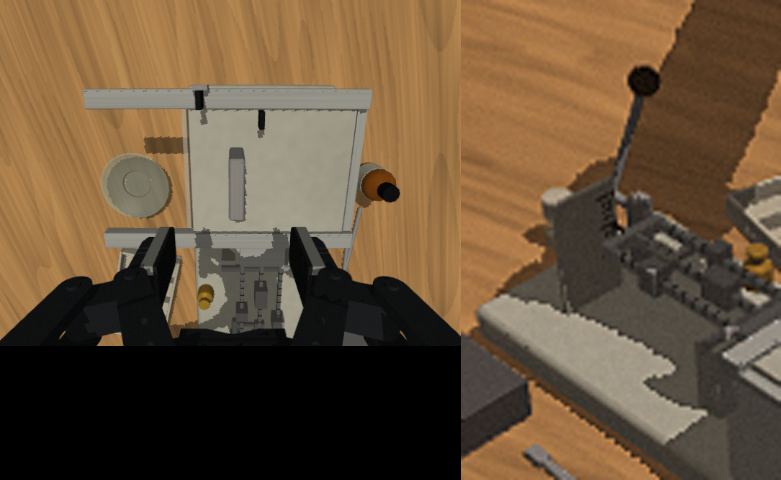

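The lever is forward again (crop knob at (644,80)), and the handle is at about (329,257) full-res, square to the fingers. Next I'll measure the handle and fins here.

```bash
cat >> h.py <<'E'
def fins(f,xr=(230,420),yr=(100,190),show=1):
    m=np.zeros((480,640),np.uint8);m[yr[0]:yr[1],xr[0]:xr[1]]=(f["p"].max(2)<70)[yr[0]:yr[1],xr[0]:xr[1]]
    n,l,st,ce=cv2.connectedComponentsWithStats(m)
    for k in range(1,n):
        if st[k,4]>25:
            P=dep(f,*ce[k]); print(st[k],ce[k].round(1),"dep",P.round(1),"bx",(P@bx).round(1),"by",(P@by).round(1))
E
python3 - <<'E'
from h import *
f,s=pickle.load(open("w3.pkl","rb"))
fins(f)
# handle top by depth
o=f["T"][:3,3];Z=np.zeros((480,640));
P=np.array([[dep(f,u,v) for u in range(290,370)] for v in range(190,330)])
m=(P[...,2]>158)&(P[...,2]<178)
Q=P[m];A=Q@bx;B=Q@by;print(m.sum(),"z",np.median(Q[:,2]),"bx",A.min(),A.max(),"by",B.min(),B.max())
ys,xs=np.nonzero(m);r=cv2.minAreaRect(np.stack([xs+290,ys+190],1).astype(np.float32));print(r,onz(f,*r[0],168))
c=np.median(A[np.abs(B-np.median(B))<20]);print("centre",(c*bx+(B.min()+B.max())/2*by).round(1))
cv2.imwrite("pics/fin.png",cv2.resize(f["p"][100:200,250:400],None,fx=5,fy=5,interpolation=cv2.INTER_NEAREST)[...,::-1])
# rail edge angle: top-view two-point direction
for p in((130,139),(500,139)): print(dep(f,*p).round(1))
E
```

```text
[270 126  14  27 327] [276.3 138.6] dep [566.9 165.9 152.5] bx 514.1 by 290.7
[359 152   9  29 245] [362.9 165.7] dep [609.  140.  141.1] bx 561.1 by 275.1
1930 z 167.2992627108327 bx 535.7082575270464 547.3923040792824 by 200.89683595479556 250.7423877836079
((328.4999694824219, 260.5), (88.99998474121094, 20.999996185302734), 90.0) [579.26535275  98.73374753 168.        ]
centre [578.5  96.5   0. ]
[480.5 185.1 128.9]
[691.  135.3 128.8]
```

View pics/fin.png

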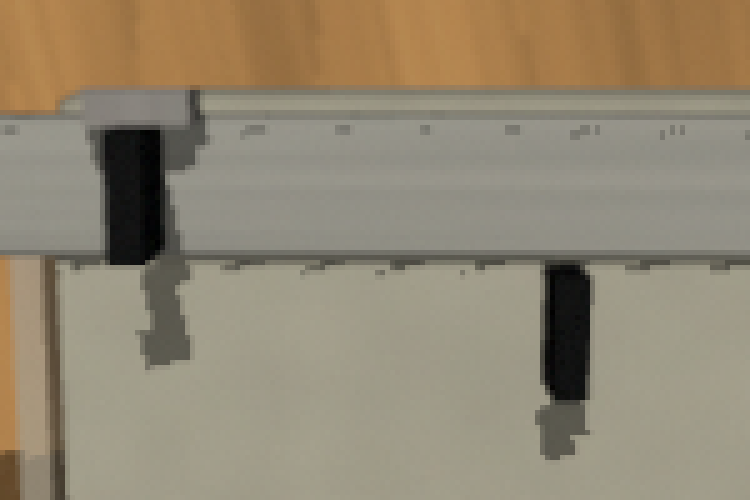

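The crop shows the mark fin at left, the pointer fin at right and a parallel rail, so the pull is about 47–48 mm. Descending to the handle.

```bash
python3 -c "
from h import *
plan([578.6,96.4,136])"
```

```text
t 10.0 pos [575.2  96.3 235.5] F [ 0.1 -0.3  0.2] gap 0.698 shares [0.002 0.008 0.249] yaw -0.002 ay -13.28 q [ 0.09  0.23  1.73 -0.    1.19  0.32]
```

Emit:
arm_command(
  series=[
    [0.002,0.007,0.08,0],
    [0.002,0.007,0.16,0],
    [0.002,0.007,0.21,0],
    [0.002,0.007,0.249,0],
    [0.002,0.007,0.249,0],
    [0.002,0.007,0.249,0],
  ],
)

```text
time: 10.6
position: [579.1, 97.7, 136.6]
tool_rot: [2.462, 1.951, 0.001]
wrist_force: [-0.3, 1.0, -0.2]
finger_gap: 0.7
gripper_force: 0.0
```

Emit:
arm_command(
  series=[
    [0,0,0,0],
    [0,0,0,0],
    [0,0,0,0],
    [0,0,0,0],
    [0,0,0,0],
    [0,0,0,0],
    [0,0,0,0],
    [0,0,0,0],
  ],
  gripper=0,
  grip_force=60,
)

```text
time: 11.4
position: [578.4, 98.5, 137.3]
tool_rot: [-2.461, -1.952, 0.0]
wrist_force: [-2.6, 0.5, 5.7]
finger_gap: 0.128
gripper_force: 59.9
```

Gripped (gap ≈ 11–12 mm). Pulling 44 mm slowly, then I'll look.

Emit:
arm_command(
  series=[
    [0,-0.012,0,0],
    [0,-0.024,0,0],
    [0,-0.036,0,0],
    [0,-0.048,0,0],
    [0,-0.06,0,0],
    [0,-0.072,0,0],
    [0,-0.085,0,0],
    [0,-0.098,0,0],
    [0,-0.11,0,0],
    [0,-0.11,0,0],
  ],
)

```text
time: 12.4
position: [537.2, 108.3, 137.3]
tool_rot: [2.459, 1.951, 0.006]
wrist_force: [6.3, -1.4, 4.7]
finger_gap: 0.13
gripper_force: 59.8
```

Run:
```python
from h import *
plan([578.4,98.5,137.3])
f=snap("wrist");t=snap("top");s=snap("scene");pickle.dump((f,t,s),open("w4.pkl","wb"))
c=proj(f,[[566,166,145]])[0].astype(int);print(c)
fins(f,(c[0]-70,c[0]+70),(max(0,c[1]-60),c[1]+70))
a=cv2.resize(f["p"][max(0,c[1]-60):c[1]+60,c[0]-70:c[0]+70],None,fx=4,fy=4,interpolation=cv2.INTER_NEAREST)
cv2.imwrite("pics/w4.png",a[...,::-1])
```

```text
t 12.4 pos [537.2 108.3 137.3] F [ 6.3 -1.4  4.7] gap 0.13 shares [-0.     0.106  0.   ] yaw 0.001 ay -13.13 q [ 0.12  0.27  1.89 -0.    0.97  0.35]
[366 165]
[ 296  143   93   90 1772] [369.3 185.3] dep [565.  161.  152.8] bx 513.4 by 285.6
```

View pics/w4.png

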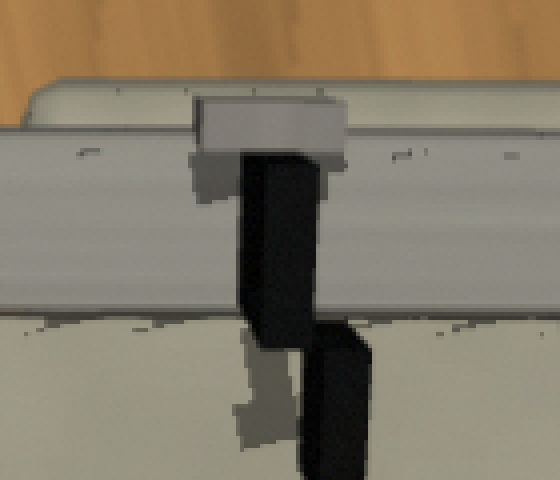

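The crop shows the mark fin's inner top corners at about (262..313,347) and the pointer's right top corner at about (371,350), so the pointer is still a few mm behind. I'll quantify this from the corners.

Run:
```python
from h import *
f,t,s=pickle.load(open("w4.pkl","rb"))
g=f["p"].max(2).astype(int)
for v in (170,185,188,194,200,206,212): print(v,"x360:",g[v,352:396].tolist())
for n,(u,v),z in(("mark L",(262,347),153),("mark R",(313.5,347),153),("ptr R",(371,352),142),("ptr R bot",(345,320),126)):
    P=onz(f,296+u/4-.5,105+v/4-.5,z);print(n,P.round(1),"bx",(P@bx).round(2),"by",(P@by).round(1))
for v in(165,180,188,196,204,212):print(v,[(u,dep(f,u,v)[2].round(0)) for u in(360,366,370,374,378,382,386)])
```

```text
170 x360: [141, 140, 141, 69, 15, 9, 2, 7, 6, 12, 13, 15, 14, 16, 15, 15, 17, 18, 16, 18, 17, 17, 15, 133, 141, 142, 139, 141, 141, 142, 142, 141, 140, 142, 141, 141, 142, 142, 140, 142, 140, 142, 141, 140]
185 x360: [151, 152, 152, 150, 149, 95, 32, 6, 3, 13, 18, 15, 15, 19, 15, 14, 14, 18, 14, 14, 18, 15, 17, 26, 26, 26, 27, 28, 27, 30, 39, 138, 145, 145, 144, 144, 92, 82, 83, 83, 84, 84, 139, 144]
188 x360: [155, 156, 156, 155, 106, 88, 85, 38, 5, 12, 18, 16, 18, 16, 17, 18, 13, 13, 17, 12, 14, 17, 11, 6, 6, 7, 9, 7, 9, 7, 8, 8, 16, 90, 148, 153, 153, 153, 153, 153, 155, 154, 155, 155]
194 x360: [154, 154, 155, 154, 155, 103, 86, 87, 87, 87, 87, 87, 85, 87, 86, 88, 146, 153, 152, 75, 14, 4, 6, 6, 6, 12, 18, 17, 16, 18, 16, 13, 15, 13, 18, 18, 16, 145, 154, 154, 154, 153, 153, 153]
200 x360: [155, 154, 154, 153, 155, 153, 104, 89, 88, 88, 87, 87, 87, 87, 88, 87, 87, 145, 153, 66, 4, 4, 8, 6, 8, 13, 17, 14, 16, 18, 16, 14, 14, 17, 18, 20, 45, 144, 152, 151, 152, 154, 154, 153]
206 x360: [153, 152, 109, 94, 96, 96, 88, 85, 86, 86, 86, 86, 86, 86, 87, 88, 86, 87, 111, 49, 6, 4, 4, 3, 
[... 888 characters left out ...]
(153.0)), (370, np.float64(152.0)), (374, np.float64(135.0)), (378, np.float64(134.0)), (382, np.float64(135.0)), (386, np.float64(125.0))]
196 [(360, np.float64(124.0)), (366, np.float64(126.0)), (370, np.float64(125.0)), (374, np.float64(136.0)), (378, np.float64(141.0)), (382, np.float64(142.0)), (386, np.float64(141.0))]
204 [(360, np.float64(124.0)), (366, np.float64(125.0)), (370, np.float64(124.0)), (374, np.float64(136.0)), (378, np.float64(141.0)), (382, np.float64(142.0)), (386, np.float64(141.0))]
212 [(360, np.float64(126.0)), (366, np.float64(125.0)), (370, np.float64(125.0)), (374, np.float64(137.0)), (378, np.float64(141.0)), (382, np.float64(141.0)), (386, np.float64(142.0))]
```

Emit:
arm_command(
  series=[
    [0,-0.005,0,0],
    [0,-0.01,0,0],
    [0,-0.016,0,0],
    [0,-0.016,0,0],
    [0,-0.016,0,0],
  ],
)

```text
time: 13.05
position: [531.6, 109.6, 137.3]
tool_rot: [2.459, 1.951, 0.007]
wrist_force: [6.4, -1.5, 3.7]
finger_gap: 0.131
gripper_force: 59.7
```

Run:
```python
from h import *
plan([537.2,108.3,137.3])
f=snap("wrist");t=snap("top");s=snap("scene");pickle.dump((f,t,s),open("w5.pkl","wb"))
c=proj(f,[[563,162,150]])[0].astype(int);o=[c[0]-70,max(0,c[1]-60)];print("origin",o)
a=cv2.resize(f["p"][o[1]:o[1]+120,o[0]:o[0]+140],None,fx=5,fy=5,interpolation=cv2.INTER_NEAREST)
a=np.clip(a.astype(int)*3,0,255).astype(np.uint8)
cv2.imwrite("pics/w5.png",a[...,::-1])
g=f["p"].max(2).astype(int)
for v in range(o[1]+20,o[1]+115,6): 
    r=np.nonzero(g[v,o[0]:o[0]+140]<50)[0]
    q=np.nonzero((g[v,o[0]:o[0]+140]>=11)&(g[v,o[0]:o[0]+140]<24))[0]
    if len(r): print(v,"dark",r[0]+o[0],r[-1]+o[0],"topface",(q[[0,-1]]+o[0]).tolist() if len(q) else None,"z",dep(f,np.median(q)+o[0],v)[2].round(0) if len(q) else None)
```

```text
t 13.05 pos [531.6 109.6 137.3] F [ 6.4 -1.5  3.7] gap 0.131 shares [0.    0.014 0.   ] yaw 0.001 ay -13.14 q [ 0.12  0.26  1.91 -0.    0.97  0.35]
origin [np.int64(309), np.int64(122)]
148 dark 372 394 topface [382, 394] z 153.0
154 dark 372 394 topface [382, 393] z 152.0
160 dark 372 393 topface [381, 393] z 153.0
166 dark 372 393 topface [372, 393] z 152.0
172 dark 372 393 topface [372, 392] z 152.0
178 dark 372 392 topface [380, 392] z 153.0
184 dark 373 392 topface [373, 392] z 154.0
190 dark 372 392 topface [372, 391] z 279.0
196 dark 372 388 topface [379, 387] z 141.0
202 dark 372 387 topface [379, 387] z 141.0
208 dark 371 387 topface [376, 387] z 141.0
214 dark 371 387 topface [371, 386] z 142.0
220 dark 371 386 topface [371, 386] z 141.0
226 dark 373 386 topface [376, 386] z 141.0
232 dark 376 386 topface None z None
```

View pics/w5.png

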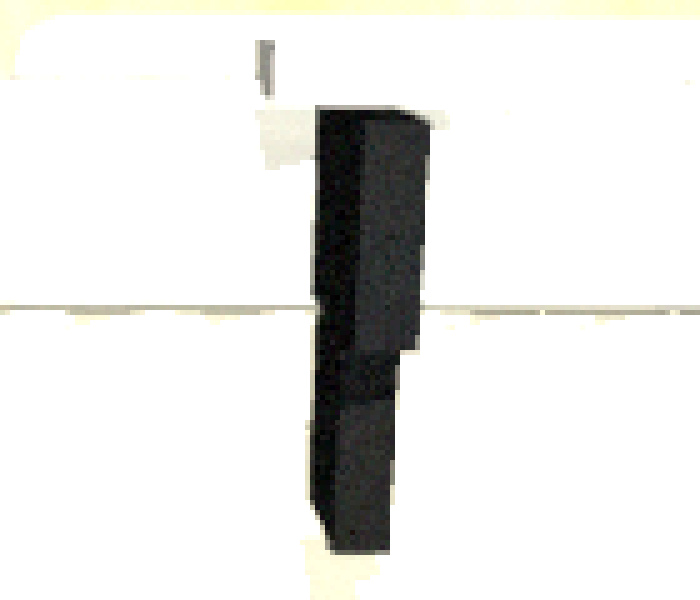

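Run:
```python
from h import *
f,t,s=pickle.load(open("w5.pkl","rb"))
for n,xs,y,z in(("mark",(357,418),345,153),("ptr",(338.5,393),410,142),("ptr end",(332,389),545,142)):
    P=[onz(f,309+x/5-.5,122+y/5-.5,z) for x in xs]
    for c in -.2323,-.23:
        B=np.array([np.cos(c),np.sin(c),0]);print(n,[(p@B).round(2) for p in P],"mid",np.mean([p@B for p in P]).round(2))
```

```text
mark [np.float64(510.37), np.float64(514.14)] mid 512.26
mark [np.float64(511.03), np.float64(514.79)] mid 512.91
ptr [np.float64(510.91), np.float64(514.59)] mid 512.75
ptr [np.float64(511.54), np.float64(515.23)] mid 513.39
ptr end [np.float64(510.85), np.float64(514.78)] mid 512.82
ptr end [np.float64(511.47), np.float64(515.4)] mid 513.43
```

Emit:
arm_command(
  series=[
    [0,-0.0013,0,0],
    [0,-0.0013,0,0],
    [0,-0.0013,0,0],
    [0,-0.0013,0,0],
    [0,-0.0013,0,0],
    [0,-0.0013,0,0],
  ],
)

```text
time: 13.8
position: [531.3, 109.7, 137.3]
tool_rot: [2.458, 1.95, 0.007]
wrist_force: [7.0, -0.8, 3.4]
finger_gap: 0.134
gripper_force: 59.6
```

Run:
```python
from h import *
plan([531.6,109.6,137.3])
f=snap("wrist");g=f["p"].max(2).astype(int)
for rows,z in((range(176,188),153),(range(203,213),142)):
    m=[]
    for v in rows:
        r=np.nonzero(g[v,340:430]<75)[0][-1]+340
        fr=(g[v,r+1]<75)
        # subpixel right edge
        a=g[v,r-1:r+3].astype(float);e=r+.5+np.clip((150-a[2])/135,0,1)-np.clip((a[1]-15)/135,0,1)
        m.append(onz(f,e,v,z)@np.array([np.cos(-.2323),np.sin(-.2323),0]))
    print(z,np.median(m).round(2))
print(manip.hand_in())
```

```text
t 13.8 pos [531.3 109.7 137.3] F [ 7.  -0.8  3.4] gap 0.134 shares [ 0.     0.001 -0.   ] yaw 0.001 ay -13.15 q [ 0.12  0.26  1.91 -0.    0.97  0.35]
153 514.25
142 514.57
the job is handed in; nothing more can be done
None
```

I tipped the lever fully back, waited over a second with the beam free, and brought it fully forward to its stop, then pulled the shutter out until its pointer was within about 0.3 mm of the mark; the arm is still holding it, and the job was handed in at about 14 s.

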